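# Sweep the brass offcuts into the scrap tray

## Task

Clear the deburring board: with the closed fingertips, sweep the three brass offcut discs across the board and over its edge into the red scrap tray, never picking them up or squeezing them. The finished steel sleeve and the V-block on the board, and the tube and calliper beside it, stay where they are.

Things in the scene. Friction and masses are not known exactly. Their poses are not given: they have to be found in the camera images.
- board: Fixed deburring board, black rubber top on aluminium, 310 mm (its x) by 300 mm (its y), turned a little. Origin at the centre of its underside; its flat top is 35 mm above. A tray stands against each y edge (+150 and -150 mm). Offcuts and sleeve stand on it in four lanes, one in each, about 62 mm apart in its x: a straight sweep along the board's y meets nothing else and ends in a tray.
- tray_red: The red scrap tray, empty, open-topped and fixed, 270 mm (its x, parallel to the board's x) by 130 mm (its y), rim 28 mm high (7 mm below the board's top), walls 4 mm. Origin at the centre of its underside. Touches the board's +y edge or its -y edge: which one varies. Its centre is at -22 mm in the board's x.
- tray_blue: The blue tray of good parts, same size and height as the red one, with five steel bushings in it, fixed against the opposite edge of the board. Offcuts do not belong here. Origin at the centre of its underside.
- offcut1_center (a point): Brass offcut, a plain upright-axis disc 30 mm in diameter and 14 mm high, 75 g (varies), lying flat on the board; a small dark dot in its top. This point is its centre, 7 mm above its underside.
- offcut2_center (a point): Brass offcut, a plain upright-axis disc 30 mm in diameter and 14 mm high, 75 g (varies), lying flat on the board; a small dark dot in its top. This point is its centre, 7 mm above its underside.
- offcut3_center (a point): Brass offcut, a plain upright-axis disc 30 mm in diameter and 14 mm high, 75 g (varies), lying flat on the board; a small dark dot in its top. This point is its centre, 7 mm above its underside.
- sleeve_center (a point): Finished steel sleeve standing upright on the board, a cylinder 30 mm in diameter and 50 mm high with a dark middle band, loose. This point is its centre, 25 mm above the board.
- vblock_center (a point): Steel V-block, loose, 36 mm (board's x) by 50 mm (board's y) by 34 mm high, on the board's far strip, about 130 mm from the board's centre in its x. This point is its centre, 17 mm above the board.
- tube_center (a point): Large steel tube standing upright on the bench to the left, 72 mm in diameter and 160 mm high, loose. This point is its centre, half-way up.
- calliper_center (a point): Digital calliper lying on the bench to the right, 200 mm long, 55 mm across the jaws, 12 mm high, loose. This point is the middle of its beam, 6 mm above the bench.

How it is judged:
At the end, for the whole second after the job is handed in: All three brass offcuts lie at rest inside the red tray, their centres within its outline and below its 28 mm rim; sleeve, V-block, tube and calliper are within 15 mm of where they began (x of offcut1_center in the frame of tray_red between -0.135 and 0.135 m and y of offcut1_center in the frame of tray_red between -0.065 and 0.065 m and z of each of offcut1_center, offcut2_center, offcut3_center in the frame of tray_red below 0.028 m and linear speed of each of offcut1, offcut2, offcut3 below 0.02 m/s and x of offcut2_center in the frame of tray_red between -0.135 and 0.135 m and y of offcut2_center in the frame of tray_red between -0.065 and 0.065 m and x of offcut3_center in the frame of tray_red between -0.135 and 0.135 m and y of offcut3_center in the frame of tray_red between -0.065 and 0.065 m and distance of each of sleeve_center, vblock_center, tube_center, calliper_center from where it was at the start of the episode below 0.015 m); the robot touches nothing.
It fails at once if an offcut is lifted: its centre rises more than 18 mm above where it lies on the board (height (world z) of any of offcut1_center, offcut2_center, offcut3_center above 0.06 m).
It fails at once if an offcut is squeezed or jammed by the fingers with more than 20 N (contact force between the fingers and offcut1 above 20 N or contact force between the fingers and offcut2 above 20 N or contact force between the fingers and offcut3 above 20 N).
It fails at once if the finished sleeve or the V-block on the board is moved more than 15 mm (distance of any of sleeve_center, vblock_center from where it was at the start of the episode above 0.015 m).
It fails at once if the tube or the calliper on the bench is moved more than 15 mm (distance of any of tube_center, calliper_center from where it was at the start of the episode above 0.015 m).
It also fails if it takes over 54 s, if anything falls off the work surface, if the arm or the gripper's body presses on something with over 40 N, if the wrist force passes 120 N, or if a joint passes its speed limit or range.

## Robot

A 6-joint arm with a two-finger parallel gripper is mounted at the origin on the work surface. World frame = base frame: x ahead of the robot, y to its left, z up, the work surface at z = 0. Lengths are in m, angles in rad, forces in N, time in s.
With the tool pointing down it reaches from about 0.35 to 0.775 m from the base axis. Payload 7.3 kg.
Tool frame: the origin (TCP) lies on the centre line of the jaws, within the pads' length; the fingertips stand tip_reach ahead of it and the grasp point (between the pads) lies 6 mm ahead of it (tip_reach is the distance from the TCP to the fingertips, in m); x points along the fingers, y is the direction in which the jaws open and shut, and the axes are right-handed (so a half turn about x gives the same grasp; the last joint's range is limited). The gripper opens to 92 mm and grips with 3 to 60 N. Pads are 19 mm wide; open, the fingers measure 130 mm over their backs; the gripper's body (75 mm by 190 mm) begins 47 mm behind the grasp point.
Start: joints at [1.188, 0.342, 1.524, -0, 1.275, -0.146], TCP at [0.123, 0.51, 0.252] pointing down, gripper open.
Joint ranges: [-2.53, 2.53], [-0.77, 2.02], [0.04, 2.7], [-1, 4.14], [0.28, 2.66], [-3.11, 3.11]. Speed limits (rad/s): [2.57, 2.57, 3.14, 3.14, 3.14, 3.14].

## Interface

Orientations are given as [roll, pitch, yaw] about the fixed x, y, z axes, in that order (R = Rz(yaw) Ry(pitch) Rx(roll)).
In Python, from cell import observe, read_camera, get_calibration, hand_in, tip_reach gives the robot as it stands. The module is installed in compiled form; this text tells all that it offers.
- The arm moves only by the shell command python3 -m crank 'ROWS' [FORCE]. ROWS is JSON, a list of rows, each an object of numbers: "fingers": the opening, from -1 (shut) to 1 (fully open); "tx", "ty", "tz": the shift along the tool's x, y, z in units of 40 mm (1.0 is 40 mm); "roll": the turn about the tool's x in units of 10 degrees (1.0 is 10 degrees). In form: [{"fingers": .., "tx": .., "ty": .., "tz": .., "roll": ..}, ...]. A call has exactly 8 rows; each row is the pose to reach, as a shift and turn from the pose commanded when the call began, along the tool's axes at that moment; what a row does not reach only later rows make up. A row lasts 1/8 s, in which the tool goes at most 62.5 mm and 10.7 degrees, less where a joint would pass 70% of its speed; a pose out of reach is approached as far as the arm can. A call with a gripper value outside its range is refused whole. The fingers move at their own pace and stop on an object; FORCE is the grip in N (left out, the last holds). Time passes only in rows, so rows that repeat a pose let the fingers close, or fill a call up. It gives the time, the measured TCP pose, the force and the opening at its end, in the units of the state.
- observe(): the state, without advancing time (a new reading comes with each control period).
- read_camera(name): name is "scene" or "top"; returns (picture, depth): 384x512x3 uint8, red, green, blue; 384x512 float32, m along the optical axis (not along the pixel's ray), 0 where there is no reading.
- get_calibration(name): a dict with "vertical_fov" (degrees; the focal length in pixels is half the picture's height over the tangent of half this angle, whatever the lens; pixels are square), "cx", "cy" (the principal point, pixels), "dist_coeffs" ([k1, k2, p1, p2, k3] as OpenCV has them; the pictures are not rectified), "pose" (4x4, takes a point from camera to world coordinates). Camera axes: x right, y down, z forward; pixel columns grow to the right and rows downward; lengths in m; the calibration is good to about 2 mm. A picture is of the moment at which its call begins. get_calibration takes no time and is no camera call.
- hand_in(): hands the job in, once; it reports no verdict.
The state is a dict: "time": time; "qpos": joint angles; "qvel": joint speeds; "joint_efforts": joint torques, N m; "tool_pos": TCP position; "tool_rot": TCP orientation; "contact_force": force on the tool from outside, world axes, zero at the start; "torque": the same for the moment, N m; "opening": finger opening in m.
Only numpy, scipy, OpenCV 4.12 (cv2) and the standard library are available. Lean on these libraries where they do the work, as an engineer would, in place of code of your own. Each camera call takes 0.05 s, during which the arm holds its last target. There are 200 camera calls.

## Working session

There is one attempt and no reset: what is moved stays moved. The work goes in short steps, Python scripts to look and compute and a shell command to move; the robot and the scene stay as the last step left them, time stands still between calls to the robot, and variables do not carry over. Pictures are saved under pics/ and viewed, about 8 in all and at most 12, crops included, and the job is handed in when it is done.

```bash
mkdir -p pics; python3 - <<'E'
from cell import *
import cv2,numpy as np
print(observe(), tip_reach if not callable(tip_reach) else tip_reach())
for n in("scene","top"):
    p,d=read_camera(n); cv2.imwrite(f"pics/{n}0.png",cv2.cvtColor(p,cv2.COLOR_RGB2BGR)); np.savez(f"{n}0.npz",p=p,d=d)
    print(n,get_calibration(n))
a=cv2.imread("pics/top0.png");cv2.imwrite("pics/top0b.png",cv2.resize(a,(800,600),interpolation=cv2.INTER_CUBIC))
E
```

```text
{'time': 0.0, 'qpos': array([ 1.18794055e+00,  3.42709664e-01,  1.52500482e+00,  1.49829314e-06,
        1.27541753e+00, -1.46006166e-01]), 'qvel': array([-1.60102458e-03,  6.54811999e-04, -1.46330210e-04,  1.20878582e-03,
        9.87005978e-06, -9.80428306e-04]), 'joint_efforts': array([-2.60759180e-04, -4.31247175e+01, -2.44218546e+01,  7.16391834e-02,
        5.61482913e-02, -1.25706447e-04]), 'tool_pos': array([0.12302822, 0.510001  , 0.25105598]), 'tool_rot': array([-1.71773323,  1.56925697, -1.95458327]), 'contact_force': array([-0.39112374,  0.51632966,  0.13564465]), 'torque': array([-0.09287023,  0.01150255,  0.02369611]), 'opening': 0.09176601613570189} 0.025
scene {'vertical_fov': 52.18908388613079, 'cx': 259.7225165782502, 'cy': 189.1973973706373, 'dist_coeffs': array([-0.03486332,  0.        ,  0.        ,  0.        ,  0.        ]), 'pose': array([[-0.77048179,  0.53990166, -0.33891595,  0.94695709],
       [ 0.63736322,  0.66182224, -0.39466371,  0.39911127],
       [ 0.01122252, -0.52009376, -0.85403544,  0.9971814 ],
       [ 0.        ,  0.        ,  0.        ,  1.        ]])}
top {'vertical_fov': 55.30422947915874, 'cx': 259.2952013738117, 'cy': 189.7059533466131, 'dist_coeffs': array([-0.07908783,  0.        ,  0.        ,  0.        ,  0.        ]), 'pose': array([[ 0.01948891, -0.99560462,  0.09160579,  0.51578966],
       [-0.99980097, -0.01901586,  0.00603402, -0.03692455],
       [-0.00426553, -0.09170515, -0.99577707,  1.12479481],
       [ 0.        ,  0.        ,  0.        ,  1.        ]])}
```

View pics/top0b.png

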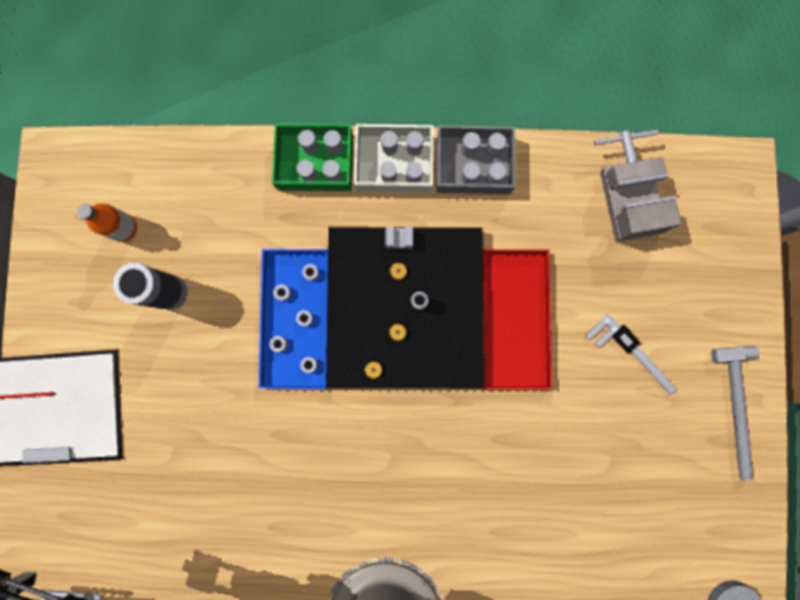

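View pics/scene0.png

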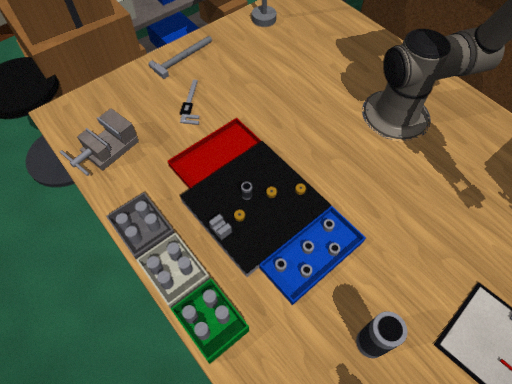

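The red tray lies on the right (−y), and the discs are at about (398,270), (397,332) and (373,370) in the enlarged top view. The sleeve is at (419,300) and the V-block at (399,237). Next I measure their positions.

```bash
cat >h.py <<'E'
from cell import *
import cv2,numpy as np
from scipy.spatial.transform import Rotation as Ro
def ray(n,uv,z):
    c=get_calibration(n);f=192/np.tan(np.radians(c["vertical_fov"]/2))
    K=np.array([[f,0,c["cx"]],[0,f,c["cy"]],[0,0,1]])
    q=cv2.undistortPoints(np.array(uv,float).reshape(-1,1,2),K,c["dist_coeffs"])[:,0]
    T=c["pose"];d=np.c_[q,np.ones(len(q))]@T[:3,:3].T
    return T[:3,3]+d*((z-T[2,3])/d[:,2])[:,None]
def blobs(n,p,lo,hi,amin,z):
    h=cv2.cvtColor(p,cv2.COLOR_RGB2HSV);m=cv2.inRange(h,lo,hi)
    m=cv2.morphologyEx(m,cv2.MORPH_CLOSE,np.ones((3,3)))
    k,_,s,c=cv2.connectedComponentsWithStats(m)
    return [(s[i,4],c[i].round(1),ray(n,[c[i]],z)[0].round(4)) for i in range(1,k) if s[i,4]>=amin],m
E
python3 - <<'E'
from h import *
for n in("top","scene"):
    p=np.load(n+"0.npz")["p"]
    print(n,"brass",*[b for b in blobs(n,p,(12,110,90),(30,255,255),25,.049)[0] if b[0]<250 and abs(b[2][1])<.2],sep="\n")
    for nm,lo,hi in(("red",(0,180,60),(4,255,255)),("blue",(105,150,60),(125,255,255)),("black",(0,0,0),(180,255,45))):
        b,m=blobs(n,p,lo,hi,300,.03)
        k,l,s,_=cv2.connectedComponentsWithStats(m)
        i=1+np.argmax(s[1:,4]) if nm!="black" else l[240,280] if n=="top" else l[235,240]
        r=cv2.boxPoints(cv2.minAreaRect(cv2.findContours((l==i).astype('uint8'),0,2)[0][0]))
        print(nm,s[i,4],ray(n,r,.035 if nm=="black" else .028).round(4)[:,:2].tolist())
print("sleeve top",ray("top",[[268.3,192]],.085),ray("scene",[[247,184]],.085)) 
print("vblock",ray("top",[[255.5,151.5]],.069)); 
print("tube",ray("top",[[86,182]],.16))
o=observe();print(Ro.from_euler('xyz',o["tool_rot"]).as_matrix().round(3))
E
```

```text
top
brass
(np.int32(97), array([254.4, 172.9]), array([ 0.6643, -0.0148,  0.049 ]))
(np.int32(98), array([254., 212.]), array([ 0.5487, -0.0163,  0.049 ]))
(np.int32(99), array([238.5, 236.2]), array([0.4774, 0.0276, 0.049 ]))
red 3786 [[0.71, -0.1792], [0.7128, -0.3105], [0.4475, -0.3099], [0.4456, -0.1813]]
blue 3276 [[0.4374, 0.2455], [0.7043, 0.2524], [0.7044, 0.1205], [0.4386, 0.1163]]
black 9261 [[0.7461, 0.1216], [0.7516, -0.1751], [0.449, -0.1774], [0.4432, 0.112]]
scene
brass
(np.int32(84), array([300.3, 188.2]), array([0.4792, 0.0313, 0.049 ]))
(np.int32(87), array([271.2, 191.3]), array([ 0.55 , -0.013,  0.049]))
(np.int32(95), array([239.2, 214.6]), array([ 0.6657, -0.012 ,  0.049 ]))
red 2880 [[0.7177, -0.3039], [0.4194, -0.3219], [0.4471, -0.1846], [0.7295, -0.1783]]
blue 4226 [[0.7141, 0.1247], [0.4274, 0.1065], [0.4405, 0.2528], [0.7121, 0.2572]]
black 9470 [[0.7565, -0.1725], [0.3991, -0.2155], [0.4452, 0.1211], [0.7599, 0.1265]]
sleeve top [[ 0.60537533 -0.05639034  0.085     ]] [[ 0.60138674 -0.0573805   0.085     ]]
vblock [[ 0.72487472 -0.01724467  0.069     ]]
tube [[0.61651986 0.43791438 0.16      ]]
[[-0.001  0.235  0.972]
 [-0.001  0.972 -0.235]
 [-1.    -0.001 -0.   ]]
```

```bash
cat >>h.py <<'E'
def go(x,y,z,yaw_deg=1.0):
    "units to type to reach this TCP (from measured pose), tool y at yaw"
    o=observe();R=Ro.from_euler('xyz',o["tool_rot"]).as_matrix()
    d=R.T@(np.array([x,y,z])-o["tool_pos"])/.04
    a=np.degrees(np.arctan2(R[1,1],R[0,1]))
    print("t",round(o["time"],2),"pos",o["tool_pos"].round(4),"F",o["contact_force"].round(1),"q",o["qpos"].round(2),"tx,ty,tz",d.round(2),"roll",round((a-yaw_deg)/10,2))
E
python3 -m crank '[{"fingers":-1,"tx":0,"ty":-0.8,"tz":1.0,"roll":0.9},{"fingers":-1,"tx":0,"ty":-1.7,"tz":2.2,"roll":1.9},{"fingers":-1,"tx":0,"ty":-2.6,"tz":3.4,"roll":2.8},{"fingers":-1,"tx":0,"ty":-3.5,"tz":4.5,"roll":3.8},{"fingers":-1,"tx":0,"ty":-4.4,"tz":5.7,"roll":4.7},{"fingers":-1,"tx":0,"ty":-5.2,"tz":6.8,"roll":5.7},{"fingers":-1,"tx":0,"ty":-6.1,"tz":7.9,"roll":6.6},{"fingers":-1,"tx":0,"ty":-6.9,"tz":9.0,"roll":7.5}]' 10
python3 -c "
from h import *
go(.4785,.075,.0645)"
```

```text
time: 1.1
tool_pos: [0.4091, 0.1559, 0.2516]
tool_rot: [-1.986, 1.57, 2.746]
contact_force: [0.2, 0.5, 0.4]
opening: 0.0167
t 1.1 pos [0.4091 0.1559 0.2516] F [0.2 0.5 0.4] q [0.19 0.18 1.75 0.   1.21 0.17] tx,ty,tz [4.68 1.7  2.06] roll 0.01
```

```bash
python3 -m crank '[{"fingers":-1,"tx":0.5,"ty":0.7,"tz":0.8,"roll":0},{"fingers":-1,"tx":1.3,"ty":1.4,"tz":1.6,"roll":0},{"fingers":-1,"tx":2.2,"ty":1.7,"tz":2.05,"roll":0},{"fingers":-1,"tx":3.0,"ty":1.7,"tz":2.05,"roll":0},{"fingers":-1,"tx":3.8,"ty":1.7,"tz":2.05,"roll":0},{"fingers":-1,"tx":4.3,"ty":1.7,"tz":2.05,"roll":0},{"fingers":-1,"tx":4.4,"ty":1.7,"tz":2.05,"roll":0},{"fingers":-1,"tx":4.4,"ty":1.7,"tz":2.05,"roll":0}]'
python3 - <<'E'
from h import *
go(.4785,.075,.0645)
p,d=read_camera("scene");cv2.imwrite("pics/s1.png",cv2.resize(cv2.cvtColor(p,cv2.COLOR_RGB2BGR)[110:310,150:400],(750,600),interpolation=cv2.INTER_CUBIC))
E
```

```text
time: 2.1
tool_pos: [0.4785, 0.0774, 0.0759]
tool_rot: [2.668, 1.571, 1.123]
contact_force: [-1.0, 0.6, 0.1]
opening: 0.0007
t 2.1 pos [0.4785 0.0774 0.0759] F [-1.   0.6  0.1] q [ 0.    0.5   1.85  0.    0.79 -0.02] tx,ty,tz [ 0.29 -0.    0.06] roll 0.04
```

View pics/s1.png

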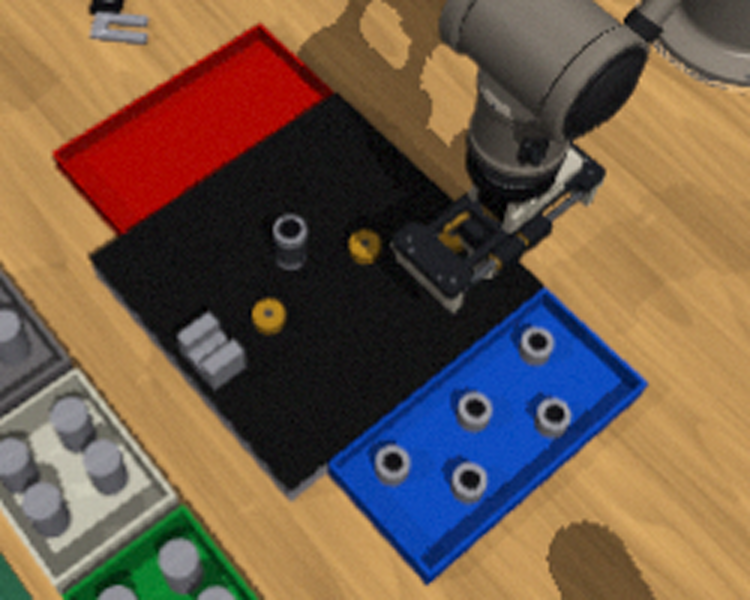

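The arm is behind the nearest disc, which it hides in this view; the other two discs, the sleeve and the V-block are in place. Now the sweep.

```bash
python3 -m crank '[{"fingers":-1,"tx":0.15,"ty":0,"tz":0,"roll":0},{"fingers":-1,"tx":0.28,"ty":0,"tz":0.1,"roll":0},{"fingers":-1,"tx":0.28,"ty":0,"tz":0.3,"roll":0},{"fingers":-1,"tx":0.28,"ty":0,"tz":0.6,"roll":0},{"fingers":-1,"tx":0.28,"ty":0,"tz":0.9,"roll":0},{"fingers":-1,"tx":0.28,"ty":0,"tz":1.3,"roll":0},{"fingers":-1,"tx":0.28,"ty":0,"tz":1.7,"roll":0},{"fingers":-1,"tx":0.28,"ty":0,"tz":2.1,"roll":0}]'
python3 - <<'E'
from h import *
go(.483,-.218,.0645)
E
```

```text
time: 3.15
tool_pos: [0.4805, -0.0079, 0.0645]
tool_rot: [2.389, 1.571, 0.842]
contact_force: [-0.7, 0.7, -0.3]
opening: 0.0004
t 3.15 pos [ 0.4805 -0.0079  0.0645] F [-0.7  0.7 -0.3] q [-0.18  0.51  1.87  0.    0.76 -0.2 ] tx,ty,tz [ 0.   -0.07  5.25] roll 0.04
```

```bash
python3 -m crank '[{"fingers":-1,"tx":0,"ty":0,"tz":0.4,"roll":0},{"fingers":-1,"tx":0,"ty":0,"tz":0.8,"roll":0},{"fingers":-1,"tx":0,"ty":0,"tz":1.2,"roll":0},{"fingers":-1,"tx":0,"ty":0,"tz":1.6,"roll":0},{"fingers":-1,"tx":0,"ty":0,"tz":2.0,"roll":0},{"fingers":-1,"tx":0,"ty":0,"tz":2.4,"roll":0},{"fingers":-1,"tx":0,"ty":0,"tz":2.7,"roll":0},{"fingers":-1,"tx":0,"ty":0,"tz":2.9,"roll":0}]'
python3 - <<'E'
from h import *
go(.483,-.218,.0645)
for n in("top","scene"):
    p,d=read_camera(n);print(n,*[b for b in blobs(n,p,(12,110,90),(30,255,255),15,.049)[0] if b[0]<250 and abs(b[2][1])<.35],sep="\n")
    cv2.imwrite(f"pics/{n}2.png",cv2.cvtColor(p,cv2.COLOR_RGB2BGR))
E
```

```text
time: 4.15
tool_pos: [0.4834, -0.1234, 0.0645]
tool_rot: [3.108, 1.571, 1.562]
contact_force: [0.2, 1.5, -0.3]
opening: 0.0006
t 4.15 pos [ 0.4834 -0.1234  0.0645] F [ 0.2  1.5 -0.3] q [-0.4   0.53  1.82  0.    0.79 -0.43] tx,ty,tz [-0.   -0.07  2.36] roll 0.04
top
(np.int32(99), array([254.4, 173. ]), array([ 0.6642, -0.0149,  0.049 ]))
(np.int32(98), array([254., 212.]), array([ 0.5487, -0.0163,  0.049 ]))
(np.int32(112), array([277.2, 262.2]), array([ 0.4043, -0.0865,  0.049 ]))
scene
(np.int32(15), array([250.5, 139.7]), array([ 0.4791, -0.194 ,  0.049 ]))
(np.int32(94), array([271.2, 191.3]), array([ 0.5499, -0.0132,  0.049 ]))
(np.int32(97), array([239.1, 214.6]), array([ 0.6658, -0.012 ,  0.049 ]))
```

```bash
python3 -m crank '[{"fingers":-1,"tx":0,"ty":0,"tz":0.3,"roll":0},{"fingers":-1,"tx":0,"ty":0,"tz":0.7,"roll":0},{"fingers":-1,"tx":0,"ty":0,"tz":1.1,"roll":0},{"fingers":-1,"tx":0,"ty":0,"tz":1.5,"roll":0},{"fingers":-1,"tx":0,"ty":0,"tz":1.9,"roll":0},{"fingers":-1,"tx":0,"ty":0,"tz":2.2,"roll":0},{"fingers":-1,"tx":0,"ty":0,"tz":2.2,"roll":0},{"fingers":-1,"tx":-0.8,"ty":0,"tz":2.0,"roll":0}]'
python3 - <<'E'
from h import *
go(.548,.028,.125)
for n in("top","scene"):
    p,d=read_camera(n);print(n,*[b for b in blobs(n,p,(12,110,90),(30,255,255),15,.02)[0] if b[0]<250 and abs(b[2][1])<.35],sep="\n")
    cv2.imwrite(f"pics/{n}3.png",cv2.resize(cv2.cvtColor(p,cv2.COLOR_RGB2BGR)[80:280,150:400],(750,600),interpolation=cv2.INTER_CUBIC))
E
```

```text
time: 5.25
tool_pos: [0.4839, -0.2018, 0.0948]
tool_rot: [-2.169, 1.565, 2.567]
contact_force: [0.2, -0.1, -0.4]
opening: 0.0008
t 5.25 pos [ 0.4839 -0.2018  0.0948] F [ 0.2 -0.1 -0.4] q [-0.54  0.52  1.72  0.    0.9  -0.57] tx,ty,tz [-0.74  1.74 -5.71] roll 0.04
top
(np.int32(102), array([254.5, 173. ]), array([ 0.6682, -0.0147,  0.02  ]))
(np.int32(98), array([254., 212.]), array([ 0.5496, -0.0157,  0.02  ]))
(np.int32(54), array([139.6, 222.6]), array([0.5102, 0.3311, 0.02  ]))
scene
(np.int32(28), array([231.7, 116.5]), array([ 0.4522, -0.3266,  0.02  ]))
(np.int32(62), array([246.7, 144.4]), array([ 0.4859, -0.205 ,  0.02  ]))
(np.int32(97), array([271.2, 191.5]), array([ 0.5382, -0.0254,  0.02  ]))
(np.int32(98), array([239.2, 214.7]), array([ 0.6571, -0.0244,  0.02  ]))
```

View pics/scene3.png

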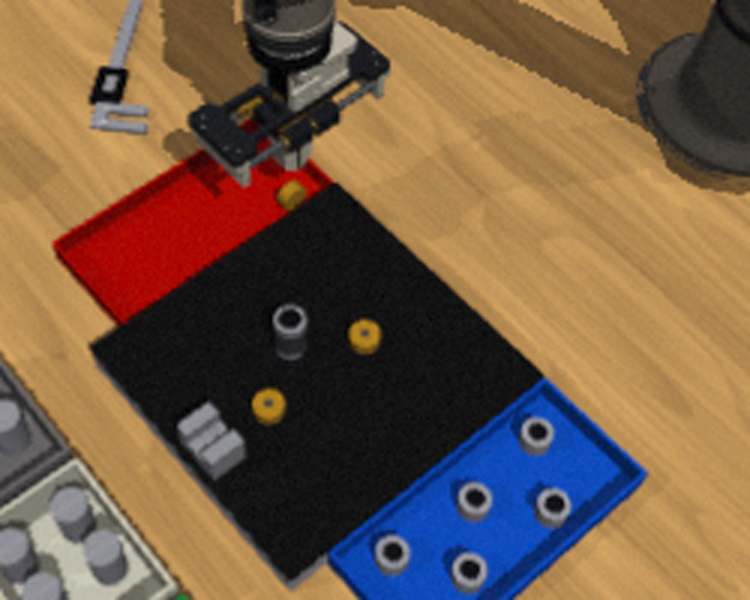

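Disc 1 is in the red tray at (292,193), tilted against the board side. The sleeve (290,330) and V-block (210,440) haven't moved. Next is disc 2.

```bash
python3 -m crank '[{"fingers":-1,"tx":-0.7,"ty":0,"tz":0,"roll":0},{"fingers":-1,"tx":-1.4,"ty":0.3,"tz":-1.0,"roll":0},{"fingers":-1,"tx":-1.4,"ty":0.7,"tz":-2.3,"roll":0},{"fingers":-1,"tx":-1.4,"ty":1.2,"tz":-3.7,"roll":0},{"fingers":-1,"tx":-1.4,"ty":1.6,"tz":-5.0,"roll":0},{"fingers":-1,"tx":-1.4,"ty":1.74,"tz":-5.9,"roll":0},{"fingers":-1,"tx":-0.6,"ty":1.74,"tz":-5.9,"roll":0},{"fingers":-1,"tx":0.3,"ty":1.74,"tz":-5.9,"roll":0}]'
python3 -c "
from h import *
go(.5485,.033,.0645)"
```

```text
time: 6.35
tool_pos: [0.5491, 0.0363, 0.0837]
tool_rot: [1.567, 1.57, 0.024]
contact_force: [0.2, 0.3, 0.1]
opening: 0.0006
t 6.35 pos [0.5491 0.0363 0.0837] F [0.2 0.3 0.1] q [-0.07  0.57  1.66  0.    0.9  -0.1 ] tx,ty,tz [ 0.48 -0.02  0.08] roll 0.06
```

```bash
python3 -m crank '[{"fingers":-1,"tx":0.3,"ty":0,"tz":0,"roll":0},{"fingers":-1,"tx":0.46,"ty":0,"tz":0.1,"roll":0},{"fingers":-1,"tx":0.46,"ty":0,"tz":0.3,"roll":0},{"fingers":-1,"tx":0.46,"ty":0,"tz":0.6,"roll":0},{"fingers":-1,"tx":0.46,"ty":0,"tz":1.0,"roll":0},{"fingers":-1,"tx":0.46,"ty":0,"tz":1.4,"roll":0},{"fingers":-1,"tx":0.46,"ty":0,"tz":1.8,"roll":0},{"fingers":-1,"tx":0.46,"ty":0,"tz":2.2,"roll":0}]'
python3 - <<'E'
from h import *
go(.5525,-.218,.0645)
E
```

```text
time: 7.35
tool_pos: [0.5513, -0.0541, 0.0662]
tool_rot: [1.909, 1.571, 0.363]
contact_force: [0.1, 1.3, 1.3]
opening: 0.0005
t 7.35 pos [ 0.5513 -0.0541  0.0662] F [0.1 1.3 1.3] q [-0.24  0.61  1.66  0.    0.87 -0.26] tx,ty,tz [ 0.04 -0.07  4.1 ] roll 0.04
```

```bash
python3 -m crank '[{"fingers":-1,"tx":0.02,"ty":0,"tz":0.4,"roll":0},{"fingers":-1,"tx":0.03,"ty":0,"tz":0.8,"roll":0},{"fingers":-1,"tx":0.03,"ty":0,"tz":1.2,"roll":0},{"fingers":-1,"tx":0.03,"ty":0,"tz":1.6,"roll":0},{"fingers":-1,"tx":0.03,"ty":0,"tz":2.0,"roll":0},{"fingers":-1,"tx":0.03,"ty":0,"tz":2.3,"roll":0},{"fingers":-1,"tx":0.03,"ty":0,"tz":2.6,"roll":0},{"fingers":-1,"tx":0.03,"ty":0,"tz":2.9,"roll":0}]'
python3 -m crank '[{"fingers":-1,"tx":0,"ty":0,"tz":0.3,"roll":0},{"fingers":-1,"tx":0,"ty":0,"tz":0.6,"roll":0},{"fingers":-1,"tx":0,"ty":0,"tz":0.9,"roll":0},{"fingers":-1,"tx":0,"ty":0,"tz":1.1,"roll":0},{"fingers":-1,"tx":0,"ty":0,"tz":1.1,"roll":0},{"fingers":-1,"tx":-0.8,"ty":0,"tz":1.0,"roll":0},{"fingers":-1,"tx":-1.6,"ty":0,"tz":0.5,"roll":0},{"fingers":-1,"tx":-2.4,"ty":0,"tz":-0.2,"roll":0}]'
python3 - <<'E'
from h import *
go(.664,.038,.145)
for n in("top","scene"):
    p,d=read_camera(n);print(n,*[b for b in blobs(n,p,(12,110,90),(30,255,255),15,.02)[0] if b[0]<250 and abs(b[2][1])<.35],sep="\n")
    cv2.imwrite(f"pics/{n}4.png",cv2.resize(cv2.cvtColor(p,cv2.COLOR_RGB2BGR)[80:280,150:400],(750,600),interpolation=cv2.INTER_CUBIC))
E
```

```text
time: 8.35
tool_pos: [0.5542, -0.1696, 0.0649]
tool_rot: [0.919, 1.571, -0.626]
contact_force: [1.3, 0.2, -1.2]
opening: 0.0004
time: 9.35
tool_pos: [0.5538, -0.1603, 0.1617]
tool_rot: [-2.618, 1.57, 2.118]
contact_force: [-0.8, 0.0, 0.3]
opening: 0.0009
t 9.35 pos [ 0.5538 -0.1603  0.1617] F [-0.8  0.   0.3] q [-0.41  0.52  1.51  0.    1.12 -0.44] tx,ty,tz [ 0.42  2.87 -4.89] roll 0.04
top
(np.int32(98), array([254.4, 172.9]), array([ 0.6683, -0.0144,  0.02  ]))
scene
(np.int32(41), array([219.6, 122.7]), array([ 0.4988, -0.3301,  0.02  ]))
(np.int32(63), array([246.7, 144.5]), array([ 0.4861, -0.2049,  0.02  ]))
(np.int32(79), array([226.1, 154.2]), array([ 0.559 , -0.2157,  0.02  ]))
(np.int32(96), array([239.2, 214.7]), array([ 0.6572, -0.0244,  0.02  ]))
```

View pics/scene4.png

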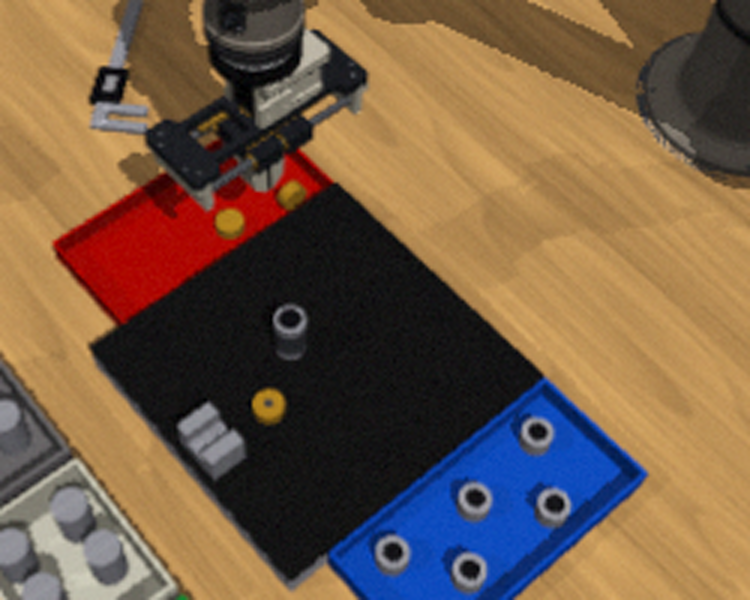

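Disc 2 lies flat in the red tray at (230,222), and nothing else has moved. Next is disc 3.

```bash
python3 -m crank '[{"fingers":-1,"tx":0,"ty":0.4,"tz":-0.8,"roll":0},{"fingers":-1,"tx":0,"ty":1.0,"tz":-1.8,"roll":0},{"fingers":-1,"tx":0,"ty":1.6,"tz":-2.8,"roll":0},{"fingers":-1,"tx":0,"ty":2.2,"tz":-3.8,"roll":0},{"fingers":-1,"tx":0,"ty":2.7,"tz":-4.6,"roll":0},{"fingers":-1,"tx":0,"ty":2.87,"tz":-4.9,"roll":0},{"fingers":-1,"tx":0.8,"ty":2.87,"tz":-4.9,"roll":0},{"fingers":-1,"tx":1.7,"ty":2.87,"tz":-4.9,"roll":0}]'
python3 -c "
from h import *
go(.664,.035,.0645)"
```

```text
time: 10.45
tool_pos: [0.6637, 0.0372, 0.092]
tool_rot: [0.854, 1.57, -0.691]
contact_force: [0.0, 0.1, -0.3]
opening: 0.0007
t 10.45 pos [0.6637 0.0372 0.092 ] F [ 0.   0.1 -0.3] q [-0.06  0.74  1.29 -0.    1.11 -0.08] tx,ty,tz [0.69 0.   0.05] roll 0.04
```

```bash
python3 -m crank '[{"fingers":-1,"tx":0.4,"ty":0,"tz":0,"roll":0},{"fingers":-1,"tx":0.68,"ty":0,"tz":0.05,"roll":0},{"fingers":-1,"tx":0.68,"ty":0,"tz":0.3,"roll":0},{"fingers":-1,"tx":0.68,"ty":0,"tz":0.6,"roll":0},{"fingers":-1,"tx":0.68,"ty":0,"tz":1.0,"roll":0},{"fingers":-1,"tx":0.68,"ty":0,"tz":1.4,"roll":0},{"fingers":-1,"tx":0.68,"ty":0,"tz":1.8,"roll":0},{"fingers":-1,"tx":0.68,"ty":0,"tz":2.2,"roll":0}]'
python3 - <<'E'
from h import *
go(.668,-.218,.0645)
E
```

```text
time: 11.45
tool_pos: [0.6661, -0.0513, 0.0658]
tool_rot: [1.924, 1.571, 0.378]
contact_force: [-0.3, 1.1, 0.4]
opening: 0.0005
t 11.45 pos [ 0.6661 -0.0513  0.0658] F [-0.3  1.1  0.4] q [-0.19  0.78  1.3   0.    1.06 -0.22] tx,ty,tz [ 0.03 -0.05  4.17] roll 0.04
```

```bash
python3 -m crank '[{"fingers":-1,"tx":0.02,"ty":0,"tz":0.4,"roll":0},{"fingers":-1,"tx":0.03,"ty":0,"tz":0.8,"roll":0},{"fingers":-1,"tx":0.03,"ty":0,"tz":1.2,"roll":0},{"fingers":-1,"tx":0.03,"ty":0,"tz":1.6,"roll":0},{"fingers":-1,"tx":0.03,"ty":0,"tz":2.0,"roll":0},{"fingers":-1,"tx":0.03,"ty":0,"tz":2.3,"roll":0},{"fingers":-1,"tx":0.03,"ty":0,"tz":2.6,"roll":0},{"fingers":-1,"tx":0.03,"ty":0,"tz":2.9,"roll":0}]'
python3 -m crank '[{"fingers":-1,"tx":0,"ty":0,"tz":0.3,"roll":0},{"fingers":-1,"tx":0,"ty":0,"tz":0.6,"roll":0},{"fingers":-1,"tx":0,"ty":0,"tz":0.9,"roll":0},{"fingers":-1,"tx":0,"ty":0,"tz":1.1,"roll":0},{"fingers":-1,"tx":0,"ty":0,"tz":1.1,"roll":0},{"fingers":-1,"tx":-0.8,"ty":0,"tz":1.0,"roll":0},{"fingers":-1,"tx":-2.0,"ty":0,"tz":0.5,"roll":0},{"fingers":-1,"tx":-3.4,"ty":0,"tz":-0.2,"roll":0}]'
python3 -m crank '[{"fingers":-1,"tx":-1,"ty":-0.3,"tz":-1,"roll":0},{"fingers":-1,"tx":-1.5,"ty":-0.6,"tz":-2,"roll":0},{"fingers":-1,"tx":-1.5,"ty":-1,"tz":-3,"roll":0},{"fingers":-1,"tx":-1.5,"ty":-1.5,"tz":-4,"roll":0},{"fingers":-1,"tx":-1.5,"ty":-2,"tz":-5,"roll":0},{"fingers":-1,"tx":-1.5,"ty":-2.5,"tz":-6,"roll":0},{"fingers":-1,"tx":-1.5,"ty":-2.5,"tz":-6.5,"roll":0},{"fingers":-1,"tx":-1.5,"ty":-2.5,"tz":-6.5,"roll":0}]'
python3 - <<'E'
from h import *
go(.6,.1,.2)
for n in("top","scene"):
    p,d=read_camera(n);print(n,*[b for b in blobs(n,p,(12,110,60),(30,255,255),15,.011)[0] if b[0]<250 and abs(b[2][1])<.35],sep="\n")
    cv2.imwrite(f"pics/{n}5.png",cv2.resize(cv2.cvtColor(p,cv2.COLOR_RGB2BGR)[80:280,150:400],(750,600),interpolation=cv2.INTER_CUBIC))
    p0=np.load(n+"0.npz")["p"]
    np.savez(n+"5.npz",p=p,d=d)
E
```

```text
time: 12.45
tool_pos: [0.669, -0.1667, 0.0645]
tool_rot: [1.328, 1.571, -0.218]
contact_force: [0.9, 0.4, 0.3]
opening: 0.0006
time: 13.45
tool_pos: [0.6681, -0.1574, 0.2008]
tool_rot: [-2.039, 1.569, 2.698]
contact_force: [0.3, -0.0, 0.9]
opening: 0.0003
time: 14.45
tool_pos: [0.5625, 0.1005, 0.2606]
tool_rot: [1.524, 1.57, -0.02]
contact_force: [-0.0, -0.3, 0.5]
opening: 0.0004
t 14.45 pos [0.5625 0.1005 0.2606] F [-0.  -0.3  0.5] q [ 0.04  0.42  1.38 -0.    1.34  0.02] tx,ty,tz [1.52 0.94 0.04] roll 0.06
top
(np.int32(81), array([322.2, 174.2]), array([ 0.6697, -0.2224,  0.011 ]))
(np.int32(83), array([322.3, 211.5]), array([ 0.5552, -0.2232,  0.011 ]))
(np.int32(51), array([317.3, 234.5]), array([ 0.4854, -0.2083,  0.011 ]))
scene
(np.int32(55), array([246.8, 144.3]), array([ 0.4814, -0.2107,  0.011 ]))
(np.int32(78), array([226.1, 154.1]), array([ 0.5552, -0.2214,  0.011 ]))
(np.int32(34), array([329.6, 157.7]), array([ 0.3143, -0.0076,  0.011 ]))
(np.int32(43), array([288., 165.]), array([ 0.4329, -0.0687,  0.011 ]))
(np.int32(81), array([195.8, 173.6]), array([ 0.6699, -0.2209,  0.011 ]))
(np.int32(16), array([304.6, 181.1]), array([0.4336, 0.0062, 0.011 ]))
```

View pics/scene5.png

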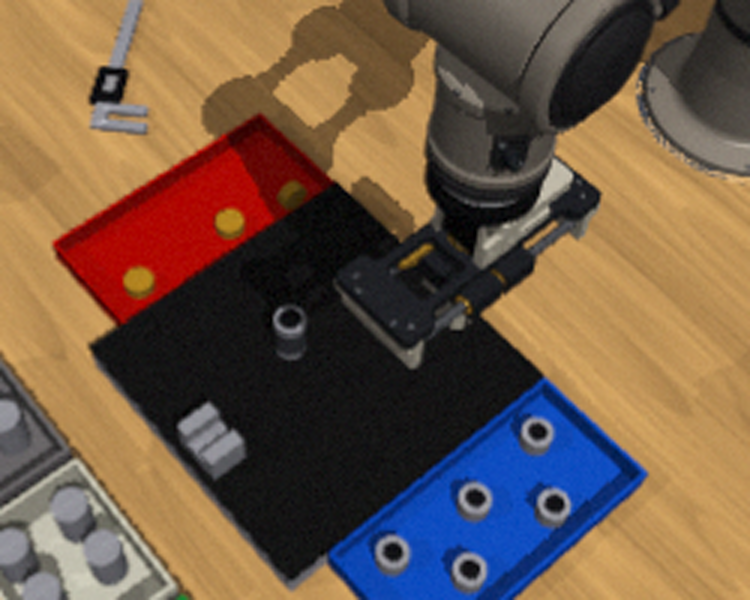

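View pics/top5.png

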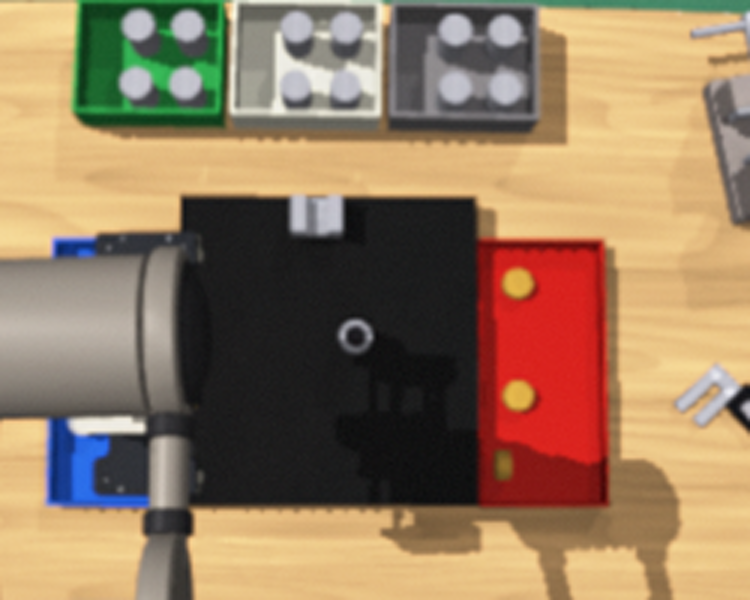

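All three discs are in the tray. Disc 1 stands on edge near the inner wall but is steady, at the same pixels in three pictures. I do a quick check of the bystanders by picture difference before handing in.

```bash
python3 - <<'E'
from h import *
a=np.load("top0.npz")["p"];b,_=read_camera("top")
for n,(u,v) in dict(sleeve=(268,192),vblock=(255,152),tube=(86,182),calliper=(405,225)).items():
    s=20 if n in("tube","calliper") else 7
    t=cv2.cvtColor(a[v-s:v+s,u-s:u+s],6);w=cv2.cvtColor(b[v-s-8:v+s+8,u-s-8:u+s+8],6)
    r=cv2.matchTemplate(w,t,cv2.TM_CCOEFF_NORMED);_,m,_,l=cv2.minMaxLoc(r);print(n,"shift px",l[0]-8,l[1]-8,round(m,3))
p,_=read_camera("scene");print([x[1:] for x in blobs("scene",p,(12,110,60),(30,255,255),15,.019)[0] if x[2][1]<-.19 and x[0]<250])
hand_in()
E
```

```text
sleeve shift px 0 0 0.928
vblock shift px 0 0 0.999
tube shift px 0 0 1.0
calliper shift px 0 0 0.999
[(array([246.4, 144.2]), array([ 0.4859, -0.2068,  0.019 ])), (array([226.1, 154.1]), array([ 0.5584, -0.2164,  0.019 ])), (array([195.8, 173.5]), array([ 0.672, -0.216,  0.019]))]
the job is handed in; nothing more can be done
```

I swept the three brass offcuts one at a time along their lanes with the closed fingertips and over the board's edge into the red tray. I then moved the arm clear and handed the job in at about 14.6 s; no verdict is reported.

- **Offcuts:** both cameras place all three inside the red tray, at y of about -0.21 to -0.22 m. Two lie flat. The first one swept stands on edge near the tray's inner wall. It stayed within about half a pixel over four pictures, and I estimate its centre at about 19 mm, under the 28 mm rim.
- **Other objects:** matching the top pictures from before and after showed no shift of the sleeve, V-block, tube or calliper. The sleeve's match was weaker (0.93 against 0.999 or better), perhaps from the arm's shadow beside it.
- **Forces:** the wrist readings I took between moves stayed below 2 N. I did not read the force between fingers and offcuts directly.

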